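Snug the hidden nut of the monitor post

TASK

The monitor post on the desk has worked loose. Take the long T-handled socket driver out of the wooden block, fit it right down over the nut at the bottom of the post's deep bore without leaning hard on it, and turn the nut clockwise (seen from above) until it comes up tight, stopping there so that the washer under it is not dragged round. Then put the driver back upright, fully down in the hole of the wooden block, let go, and leave the other things on the desk alone.

Things in the scene. Friction and masses are not known exactly. Their poses are not given: they have to be found in the camera images.
- driver: T-handled socket driver, black plastic and steel, about 0.4 kg, at first standing in the wooden block's hole. Origin: centre of the socket's open lower end; z up the shank, x along the handle bar. Its lower 42 mm is the socket, 43 mm across its outside corners, with a six-sided recess 30 mm across flats, 26 mm deep; above it a 14 mm round shank. It fits the nut every 60 degrees, with 8 degrees of play each way.
- driver_handle (a point): Middle of the driver's handle bar, on the axis, 167 mm above its lower end. The flat-sided bar is 100 mm long (the driver's x), 20 mm wide (y) and 24 mm high (155 to 179 mm above the lower end).
- post: Fixed grey monitor post: round foot 110 mm in diameter and 11 mm high, carrying an upright tube 70 mm in outside diameter, open at the top, 95 mm above the desk. Origin: centre of the underside, z up. The bore is on its axis, 47 mm in diameter, its mouth widened to 57 mm over the top 10 mm.
- bore_floor (a point): Point on the bore's axis level with the washer's top face, 20 mm above the desk. On it sits the steel hex nut, 28 mm across flats up to 30 mm above the desk, tapering to 22 mm at 36 mm, with its 14 mm stud rising to 44 mm. Its flats stand at any angle, not reported: an unmatched socket rests on the taper, 30 to 34 mm above the desk; matched, it drops to the washer (20 mm).
- post_mouth (a point): Centre of the mouth of the bore, on its axis, in the plane of the top rim, 95 mm above the desk.
- nut (a joint): Angle in rad by which the nut has been turned clockwise (seen from above) on its stud. It starts between 0.4 and 0.85 and is tight at 1.2. Until then it turns against a steady friction of about 0.2 N m; once tight it takes the washer with it if more than about 0.8 N m is applied.
- washer_edge (a point): Point on the upper face of the steel washer under the nut, 19 mm from the bore's axis and 20 mm above the desk. It must stay within 4 mm of where it starts (about 12 degrees of turn). It turns only if the tight nut is forced on.
- stand: Fixed wooden tool block, 100 by 80 mm and 45 mm high, with one round upright hole in the middle, 48 mm in diameter and 35 mm deep. Origin: centre of the underside, z up.
- stand_hole (a point): Centre of the mouth of the block's hole, 45 mm above the desk; the floor of the hole is 35 mm below it.
- mug: White mug, 80 mm in diameter, 92 mm high, loose; not to be disturbed. Origin: centre of the underside.
- stapler: Black stapler, 135 by 36 by 46 mm, loose; not to be disturbed. Origin: centre of the underside.
- tape: Roll of brown tape lying flat, 90 mm in diameter, 24 mm high, loose; not to be disturbed. Origin: centre of the underside.
Not all that is in view belongs to the job. Leave any turquoise look-alike of the post alone.

How it is judged:
On the way, in this order (a step that is already met when the one before it is completed fails the run):
1. the driver's socket is seated over the nut at the bottom of the bore (horizontal distance between driver and post_mouth below 0.005 m and z of driver in the frame of post below 0.026 m and angle between driver's own z axis and vertical below 0.12 rad), for 0.1 s.
2. with the driver on it, the nut is turned clockwise until tight (value of joint nut above 1.14 rad and z of driver in the frame of post below 0.03 m and horizontal distance between driver and post_mouth below 0.005 m), for 0.1 s.
At the end, for the whole second after the job is handed in: The nut is within 0.08 rad of tight, the washer edge within 4 mm of its start, and the driver, let go and at rest, stands upright within 8 degrees in the hole of the wooden block, within 6 mm of its floor and 7 mm of its axis (value of joint nut above 1.12 rad and distance of washer_edge from where it was at the start of the episode below 0.004 m and horizontal distance between driver and stand_hole below 0.007 m and z of driver in the frame of stand below 0.016 m and angle between driver's own z axis and vertical below 0.15 rad and linear speed of driver below 0.02 m/s); the robot touches nothing.
It fails at once if the driver is pressed or levered against the post or the nut with more than 35 N before it is seated over the nut (contact force between driver and post above 35 N and z of driver in the frame of post above 0.027 m).
It fails at once if the washer is dragged round by the tight nut (distance of washer_edge from where it was at the start of the episode above 0.004 m).
It fails at once if the mug, the stapler or the tape is disturbed (distance of any of mug, stapler, tape from where it was at the start of the episode above 0.02 m).
It also fails if it takes over 72 s, if anything falls off the work surface, if the arm or the gripper's body presses on something with over 40 N, if the wrist force passes 120 N, or if a joint passes its speed limit or range.

ROBOT

A 7-joint arm with a two-finger parallel gripper is mounted at the origin on the work surface. World frame = base frame: x ahead of the robot, y to its left, z up, the work surface at z = 0. Lengths are in m, angles in rad, forces in N, time in s.
With the tool pointing down it reaches from about 0.425 to 0.875 m from the base axis. Payload 9.9 kg.
Tool frame: the origin (TCP) lies on the centre line of the jaws, within the pads' length; the fingertips stand tips_ahead ahead of it and the grasp point (between the pads) lies 6 mm ahead of it (tips_ahead is the distance from the TCP to the fingertips, in m); y points along the fingers, x is the direction in which the jaws open and shut, and the axes are right-handed (so a half turn about y gives the same grasp; the last joint's range is limited). The gripper opens to 85 mm and grips with 20 to 120 N. Pads are 22 mm wide; open, the fingers measure 114 mm over their backs; the gripper's body (76 mm by 85 mm) begins 54 mm behind the grasp point. The pads swing forward as they close: fully open they stand 13 mm farther back than shut.
Start: joints at [1.219, 0.576, 0.025, 1.437, -0.015, 1.129, -0.057], TCP at [0.179, -0.651, 0.256] pointing down, gripper open.
Joint ranges: [-2.76, 2.76], [-0.34, 2.15], [-1.52, 1.57], [0.19, 2.46], [-1.09, 4.23], [0.17, 1.99], [-2.82, 2.82]. Speed limits (rad/s): [2.22, 2.22, 3.01, 3.01, 3.14, 3.14, 3.14].

INTERFACE

Orientations are given as a unit quaternion [w, x, y, z].
In Python, from bench import * gives the robot as it stands. Calls block until the motion is done:
- move_to(position, orientation): joint-space move of the TCP to a pose.
- line_to(position, rot=None, vel=0.15, contact_N=None): straight line of the TCP; rot=None keeps the orientation; vel is the mean speed in m/s. With contact_N (N) it stops when the force on the tool has changed by that much, and returns True; else False.
- set_joints(angles): joint-space move.
- command_gripper(opening, grasp_force=None): finger opening in m; grasp_force is the grip in N (None keeps the last); returns when the fingers have stopped.
- pause(seconds).
- inverse_kinematics(position, orientation): joint angles nearest the present ones, or None.
- get_state(): the state.
- camera(name): name is "side" or "top"; returns a dict with "img" (384x512x3 uint8, red, green, blue), "fx", "fy", "cx", "cy" (pixels), "R" (3x3) and "t" (3): a world point X has camera coordinates R X + t. Camera axes: x right, y down, z forward; pixel columns grow to the right and rows downward; lengths in m; the calibration is good to about 2 mm. A picture is of the moment at which its call begins. There is no depth.
A pose or a line that the arm cannot do raises PlanningError and nothing moves.
- close_job(): hands the job in, once; it reports no verdict.
The state is a dict: "time_s": time; "joint_positions": joint angles; "joint_velocities": joint speeds; "joint_efforts": joint torques, N m; "tcp_pos": TCP position; "ee_rot": TCP orientation; "force": force on the tool from outside, world axes, zero at the start; "ft_torque": the same for the moment, N m; "grip_width": finger opening in m.
Only numpy, scipy, OpenCV 4.12 (cv2) and the standard library are available. Lean on these libraries where they do the work, as an engineer would, in place of code of your own. Each camera call takes 0.05 s, during which the arm holds its last target.

## Working session

There is one attempt and no reset: what is moved stays moved. The work goes in short steps, each a Python script; the robot and the scene stay as the last script left them, time stands still between calls to the robot, and variables do not carry over. Pictures are saved under pics/ and viewed, and the job is handed in when it is done.

```bash
ls; mkdir -p pics; python3 - <<'E'
from bench import *
import cv2,numpy as np
s=get_state();print(s)
for n in("side","top"):
    c=camera(n);cv2.imwrite(f"pics/{n}0.png",c["img"][:,:,::-1]);print(n,c["fx"],c["fy"],c["cx"],c["cy"],c["R"],c["t"])
    np.savez(f"{n}0.npz",**c)
E
```

```text
pics
{'time_s': 0.0, 'joint_positions': array([ 1.21918752,  0.57654025,  0.02482947,  1.43791162, -0.01501505,
        1.12896891, -0.0564784 ]), 'joint_velocities': array([-0.00017625, -0.00096483,  0.00080997, -0.00085263,  0.00046741,
        0.00043774, -0.00110974]), 'joint_efforts': array([ 4.14484921e-04, -7.65736055e+01,  2.25009978e+00, -2.85967469e+01,
        1.52273267e-02,  1.27633143e-02, -5.35628715e-05]), 'tcp_pos': array([ 0.17853129, -0.650543  ,  0.25543553]), 'ee_rot': array([ 0.5626234 , -0.56195537,  0.42923005, -0.4282787 ]), 'force': array([-0.6361238 , -0.03103306, -0.06951098]), 'ft_torque': array([0.03418343, 0.04950819, 0.01711013]), 'grip_width': 0.08541475839180902}
side 346.70200737550385 346.70200737550385 254.96611547032995 195.43453186324342 [[ 0.97580961 -0.21861731 -0.00143996]
 [-0.12724356 -0.56257759 -0.81689383]
 [ 0.17777704  0.79731608 -0.57678627]] [-0.56122213  0.13969961  0.87649128]
top 361.3865774123052 361.3865774123052 260.4449944859601 190.97702550309307 [[ 1.18861638e-02 -9.99928894e-01 -9.62332958e-04]
 [-9.94738608e-01 -1.17265211e-02 -1.01772248e-01]
 [ 1.01753727e-01  2.16695136e-03 -9.94807259e-01]] [-0.06552709  0.5712988   1.10973553]
```

View pics/side0.png

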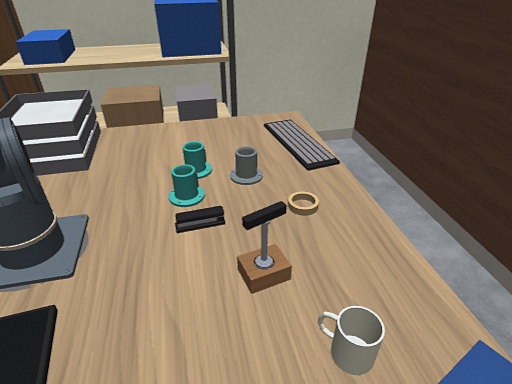

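View pics/top0.png

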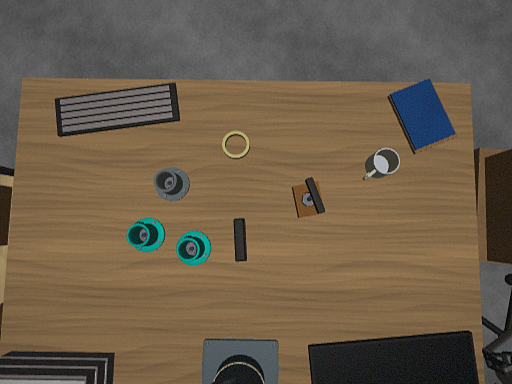

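```bash
cat > h.py <<'E'
import numpy as np,cv2
def load(n): return dict(np.load(n+".npz"))
def ray(c,u,v,z):
    d=np.array([(u-c["cx"])/c["fx"],(v-c["cy"])/c["fy"],1.]);o=-c["R"].T@c["t"];d=c["R"].T@d
    return o+d*(z-o[2])/d[2]
def proj(c,X):
    p=c["R"]@np.array(X)+c["t"];return np.array([c["fx"]*p[0]/p[2]+c["cx"],c["fy"]*p[1]/p[2]+c["cy"]])
E
python3 - <<'E'
from h import *
def crop(n,x0,y0,w,h,s,o):
    im=load(n)["img"][y0:y0+h,x0:x0+w,::-1];cv2.imwrite(o,cv2.resize(im,None,fx=s,fy=s,interpolation=cv2.INTER_CUBIC))
crop("top0",120,160,80,60,8,"pics/c_post_t.png")
crop("top0",280,170,80,60,8,"pics/c_st_t.png")
crop("side0",220,130,80,60,8,"pics/c_post_s.png")
crop("side0",220,190,100,100,6,"pics/c_st_s.png")
E
```

```text
(no output)
```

View pics/c_post_t.png

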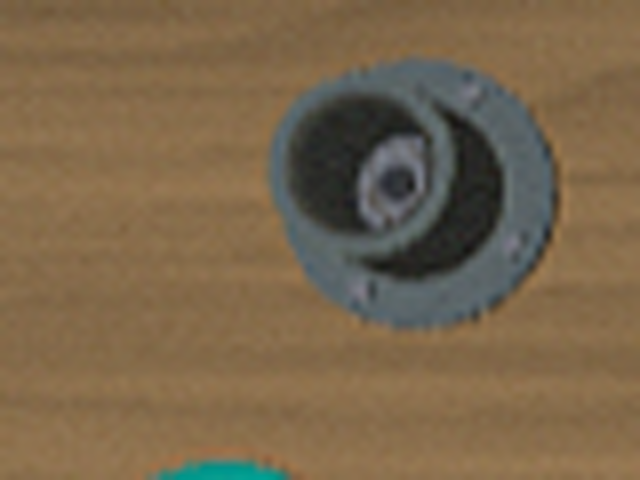

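View pics/c_st_t.png

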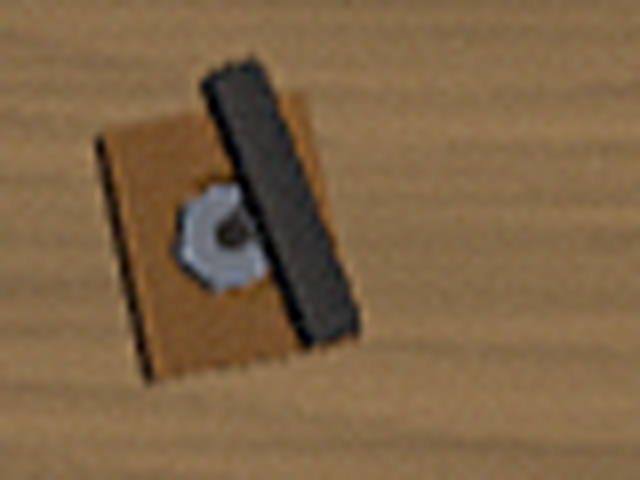

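View pics/c_post_s.png

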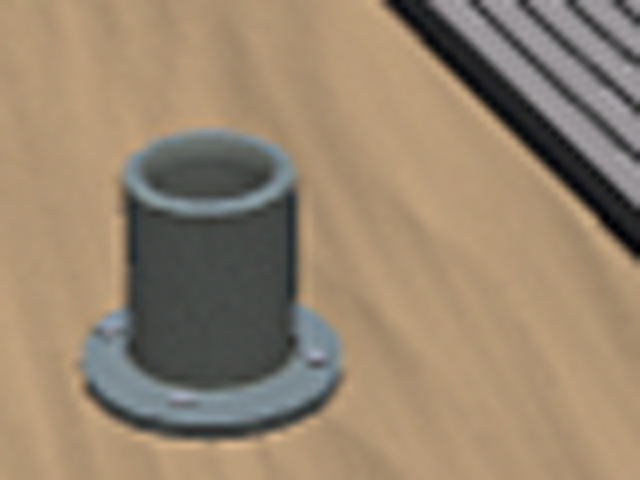

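View pics/c_st_s.png

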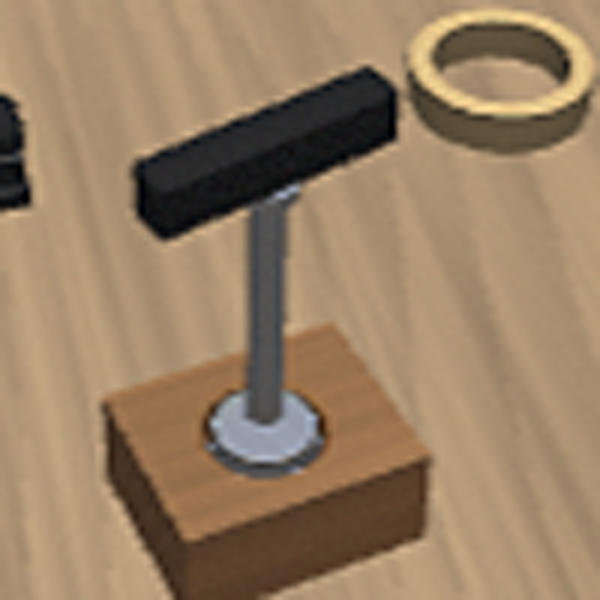

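```bash
cat > m.py <<'E'
from h import *
from scipy.optimize import least_squares
for n in("top0","side0"):
    c=load(n);print(n,"cam",-c["R"].T@c["t"])
    im=c["img"].astype(int);r,g,b=im[...,0],im[...,1],im[...,2]
    roi=np.zeros(r.shape,bool)
    if n=="top0": roi[160:208,146:196]=1
    else: roi[140:190,225:268]=1
    m=((r-b<12)&roi).astype(np.uint8)
    m[(g-r>40)]=0
    cs,_=cv2.findContours(m,cv2.RETR_EXTERNAL,cv2.CHAIN_APPROX_NONE)
    k=max(cs,key=cv2.contourArea);print(cv2.boundingRect(k))
    # known-radius circle fits at the foot (z=.011) and rim (z=.095)
    for z,R in((.011,.055),(.095,.035)):
        P=np.array([ray(c,u,v,z)[:2] for u,v in k[:,0]])
        best=None
        # 3-stage: robust fit starting at the feature's own side
        for s0 in (P.mean(0),):
            for dx in np.linspace(-.03,.03,5):
              for dy in np.linspace(-.03,.03,5):
                f=lambda q:np.hypot(*(P-q).T)-R
                s=least_squares(f,s0+[dx,dy],loss="cauchy",f_scale=.0015)
                if best is None or s.cost<best.cost:best=s
        res=np.hypot(*(P-best.x).T)-R
        print(z,best.x,"inliers",(abs(res)<.003).sum(),len(res),"rng",np.hypot(*best.x))
    # handle
    roi[:]=0
    if n=="top0": roi[172:220,300:330]=1
    else: roi[198:232,238:292]=1
    m=((im.max(2)<75)&roi).astype(np.uint8)
    cs,_=cv2.findContours(m,cv2.RETR_EXTERNAL,cv2.CHAIN_APPROX_NONE)
    k=max(cs,key=cv2.contourArea);print("handle",cv2.boundingRect(k),cv2.minAreaRect(k))
    if n=="top0":
        P=np.array([ray(c,u,v,.189)[:2] for u,v in k[:,0]],np.float32);print(cv2.minAreaRect(P))
    # block top
    for nm in ():pass
c=load("top0");im=c["img"].astype(int)
hsv=cv2.cvtColor(c["img"],cv2.COLOR_RGB2HSV);print("wood",hsv[183,340],"block",hsv[188,297],hsv[213,302],hsv[205,300])
for nm,u,v,z in(("mug",385,161,.09),("stap",240,240,.046),("tape",236,145,.024)):print(nm,ray(c,u,v,z))
E
python3 m.py
```

```text
top0 cam [ 0.45615211 -0.06122782  1.16205227]
(154, 167, 35, 34)
0.011 [0.5956172  0.22821926] inliers 74 98 rng 0.6378431464059494
0.095 [0.59338608 0.2239617 ] inliers 28 98 rng 0.6342443391535622
handle (305, 177, 20, 37) ((312.428955078125, 195.88873291015625), (36.555294036865234, 13.099843978881836), 68.74949645996094)
((0.5443653464317322, -0.19962173700332642), (0.0985574722290039, 0.03556858003139496), 21.021732330322266)
side0 cam [ 0.4096018  -0.74294159  0.61885975]
(230, 146, 33, 39)
0.011 [0.59429584 0.22097854] inliers 46 109 rng 0.6340497270119473
0.095 [0.56694375 0.07339352] inliers 22 109 rng 0.5716745838313187
handle (242, 201, 44, 29) ((263.84466552734375, 215.12277221679688), (13.924562454223633, 46.83222579956055), 67.61986541748047)
wood [ 17 112 137] block [ 16 170 114] [ 14 160 121] [ 15 153 117]
mug [ 0.66081074 -0.43226366  0.09      ]
stap [0.41868608 0.00200883 0.046     ]
tape [0.71986496 0.02141564 0.024     ]
```

```bash
cat > m2.py <<'E'
from h import *
from scipy.optimize import least_squares
T=load("top0");S=load("side0")
q=lambda U,V,x0,y0,s:((U+.5)/s-.5+x0,(V+.5)/s-.5+y0)
print("T rim",ray(T,*q(360,165,120,160,8),.095),"T foot",ray(T,*q(420,194,120,160,8),.008))
print("S rim",ray(S,*q(211,172,220,130,8),.095))
def darkel(c,x0,y0,w,h,thr,z,Rn,bright=False):
    im=cv2.resize(c["img"][y0:y0+h,x0:x0+w],None,fx=8,fy=8,interpolation=cv2.INTER_CUBIC)
    return im
# triangulated handle centre from both views: silhouette centroid of handle ~ box centre
def tri(pts):
    A=[];B=[]
    for c,u,v in pts:
        o=-c["R"].T@c["t"];d=c["R"].T@np.array([(u-c["cx"])/c["fx"],(v-c["cy"])/c["fy"],1]);d/=np.linalg.norm(d)
        M=np.eye(3)-np.outer(d,d);A.append(M);B.append(M@o)
    return np.linalg.solve(sum(A),sum(B))
print("handle tri",tri([(T,312.43,195.9),(S,263.8,215.1)]))
print("rim tri",tri([(T,*q(360,165,120,160,8)),(S,*q(211,172,220,130,8))]))
# top handle corners, from crop: top face
for U,V in((203,80),(258,60),(360,330),(303,348)):print(ray(T,*q(U,V,280,170,8),.189))
# block top corners at .045: top crop
for U,V in((103,135),(305,92),(155,378)):print("blk",ray(T,*q(U,V,280,170,8),.045))
for U,V in((105,403),(335,322),(430,458),(190,545)):print("blkS",ray(S,*q(U,V,220,190,6),.045))
# socket top disc z=.052
print("sock T",ray(T,*q(229,237,280,170,8),.052),"S",ray(S,*q(265,428,220,190,6),.052))
E
python3 m2.py
```

```text
T rim [0.59422555 0.22699244 0.095     ] T foot [0.59401177 0.2258998  0.008     ]
S rim [0.59670313 0.22779595 0.095     ]
handle tri [ 0.54693673 -0.20200956  0.17526496]
rim tri [0.59531216 0.22669953 0.09557689]
[ 0.58825523 -0.17952932  0.189     ]
[ 0.59532526 -0.19820913  0.189     ]
[ 0.50406176 -0.23227655  0.189     ]
[ 0.49778531 -0.21308201  0.189     ]
blk [ 0.58577747 -0.15814395  0.045     ]
blk [ 0.60355873 -0.23674761  0.045     ]
blk [ 0.49171511 -0.17846003  0.045     ]
blkS [ 0.49310599 -0.17869738  0.045     ]
blkS [ 0.59085391 -0.15468446  0.045     ]
blkS [ 0.60580317 -0.2331383   0.045     ]
blkS [ 0.51014002 -0.25419409  0.045     ]
sock T [ 0.54600757 -0.20615491  0.052     ] S [ 0.54797451 -0.21142831  0.052     ]
```

```bash
cat >> h.py <<'E'
from scipy.spatial.transform import Rotation as Ro
def quat(yaw):
    "jaw (tool x) direction yaw, tool y down"
    x=np.array([np.cos(yaw),np.sin(yaw),0]);y=np.array([0,0,-1.]);M=np.array([x,y,np.cross(x,y)]).T
    q=Ro.from_matrix(M).as_quat();return np.array([q[3],q[0],q[1],q[2]])
def mat(q): return Ro.from_quat([q[1],q[2],q[3],q[0]]).as_matrix()
def yawof(q): x=mat(q)[:,0];return np.arctan2(x[1],x[0])
E
python3 - <<'E'
import bench;print([n for n in dir(bench) if n[0]!="_"])
from bench import *
from h import *
s=get_state();print(mat(s["ee_rot"]).round(3))
for d in(110.2,-69.8):
    j=inverse_kinematics([.5475,-.2057,.28],quat(np.radians(d)));print(d,None if j is None else j.round(2))
for d in range(-180,180,20):
    j=inverse_kinematics([.595,.2268,.30],quat(np.radians(d)));print(d,None if j is None else j.round(2))
E
```

```text
['PlanningError', 'camera', 'close_job', 'command_gripper', 'get_state', 'inverse_kinematics', 'line_to', 'move_to', 'pause', 'set_joints', 'tips_ahead']
[[ 0.265 -0.     0.964]
 [-0.964  0.001  0.265]
 [-0.001 -1.    -0.   ]]
110.2 [ 1.    0.69 -1.29  1.62  0.68  1.35  1.54]
-69.8 [ 0.38  0.42 -0.16  1.65  0.07  1.08 -1.01]
-180 [ 0.22  0.75 -1.29  1.45  0.72  1.47  2.07]
-160 [-1.05  0.84  1.36  1.5  -0.83  1.46 -2.47]
-140 [-1.01  0.73  1.14  1.5  -0.67  1.34 -2.26]
-120 [-0.13  0.52 -0.51  1.47  0.26  1.22 -2.77]
-100 [-0.11  0.52 -0.54  1.47  0.28  1.23 -2.43]
-80 [-0.09  0.53 -0.58  1.47  0.3   1.24 -2.1 ]
-60 [-0.05  0.54 -0.66  1.46  0.34  1.25 -1.79]
-40 [ 0.04  0.58 -0.83  1.46  0.44  1.29 -1.53]
-20 [ 0.07  0.6  -0.9   1.46  0.48  1.31 -1.21]
0 [ 0.08  0.61 -0.92  1.46  0.49  1.32 -0.87]
20 [ 0.11  0.62 -0.97  1.46  0.52  1.33 -0.55]
40 [ 0.13  0.64 -1.03  1.46  0.55  1.35 -0.23]
60 [ 0.15  0.66 -1.09  1.46  0.59  1.38  0.09]
80 [ 0.18  0.69 -1.15  1.46  0.63  1.4   0.4 ]
100 [ 0.2   0.71 -1.21  1.46  0.67  1.43  0.72]
120 [ 0.15  0.66 -1.07  1.46  0.58  1.37  1.14]
140 [ 0.22  0.75 -1.29  1.45  0.72  1.47  1.37]
160 [ 0.22  0.75 -1.29  1.45  0.72  1.47  1.72]
```

```bash
python3 - <<'E'
from bench import *
from h import *
print("tips",tips_ahead)
q=quat(np.radians(-69.8)); p=np.array([.5468,-.2055,0])
move_to(p+[0,0,.29],q)
print(get_state()["tcp_pos"],get_state()["time_s"],get_state()["joint_positions"].round(2))
print(line_to(p+[0,0,.183],vel=.12,contact_N=8))
for n in("side","top"):
    c=camera(n);np.savez(f"{n}1.npz",**c)
s=get_state();print(s["tcp_pos"],s["time_s"],s["force"])
x=load("side1")["img"][120:300,180:380,::-1];y=load("top1")["img"][120:300,220:420,::-1]
cv2.imwrite("pics/g1.png",cv2.resize(np.hstack([x,y]),None,fx=2,fy=2,interpolation=2))
E
```

```text
tips 0.025
[ 0.54637922 -0.20687074  0.28989179] 2.1833 [ 0.39  0.41 -0.16  1.63  0.07  1.1  -1.01]
False
[ 0.54724411 -0.20563608  0.18382375] 3.325 [-0.53405381  0.01605958 -0.57666534]
```

View pics/g1.png

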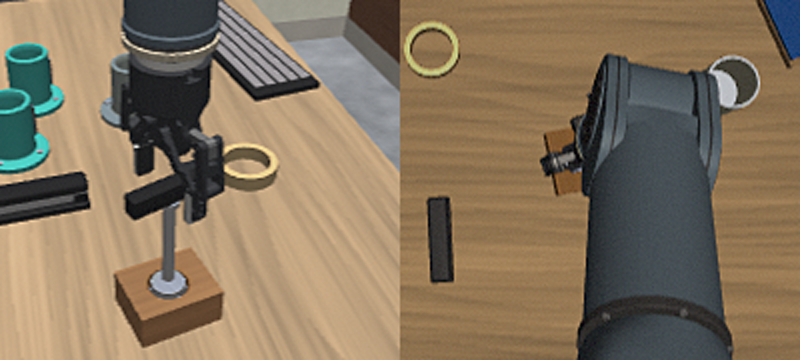

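The gripper straddles the bar: side crop shows one finger behind-left (145,155) and one front-right (205,190) of it, with nothing touched. Closing and lifting.

```bash
python3 - <<'E'
from bench import *
from h import *
command_gripper(0.0,100)
s=get_state();print(s["grip_width"],s["tcp_pos"],s["time_s"],s["force"])
p=s["tcp_pos"]
print(line_to([.5475,-.2055,.31],vel=.12))
pause(.2)
s=get_state();print(s["grip_width"],s["tcp_pos"],s["time_s"],s["force"],s["ft_torque"])
c=camera("side");np.savez("side2.npz",**c)
x=c["img"][60:300,160:360,::-1]
cv2.imwrite("pics/g2.png",cv2.resize(x,None,fx=2.5,fy=2.5,interpolation=2))
E
```

```text
0.01862724743183755 [ 0.54711688 -0.20554273  0.18332457] 3.9417 [-0.22765568 -0.76465963  2.90595519]
False
0.0187143771924362 [ 0.54730337 -0.2054471   0.30938702] 5.35 [ 0.09696889 -0.38378549 -4.26845395] [ 0.01417556  0.03310832 -0.00666538]
```

View pics/g2.png

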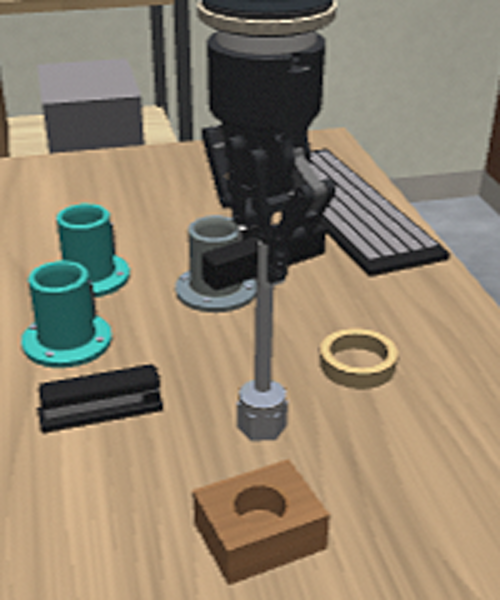

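```bash
cat > m3.py <<'E'
import sys
from h import *
c=load(sys.argv[1]);tx,ty,tz=map(float,sys.argv[2:5]);x0,y0,x1,y1=map(int,sys.argv[5:9])
zb=tz-.173
for n,h in(("bot",0),("socktop",.042),("mid",.1),("bar",.15)):print(n,proj(c,[tx,ty,zb+h]).round(1))
im=cv2.resize(c["img"][y0:y1,x0:x1,::-1],None,fx=8,fy=8,interpolation=2)
for h in(0,.042,.1,.14):
    u,v=proj(c,[tx,ty,zb+h]);cv2.circle(im,(int((u-x0+.5)*8),int((v-y0+.5)*8)),3,(0,0,255),-1)
cv2.imwrite("pics/"+sys.argv[9],im)
# shank edges per row
E
python3 m3.py side2 .5473 -.20545 .30939 235 155 305 230 z2.png
python3 - <<'E'
from h import *
c=load("side2");g=c["img"].astype(int)
for v in range(170,212,5):print(v,[tuple(g[v,u]) and int(g[v,u,0]) - int(g[v,u,2]) for u in range(256,276)])
E
```

```text
bot [263.3 230.6]
socktop [263.5 215. ]
mid [263.9 191.6]
bar [264.3 169.5]
170 [0, -2, 1, 0, -2, -2, -1, 2, 2, 3, 2, -1, -1, -5, 0, -3, -6, -9, 41, 63]
175 [-12, -21, -13, 2, -11, -18, -10, 4, 1, 1, 1, 1, -5, 32, 59, 62, 62, 62, 65, 64]
180 [-25, -20, -8, -3, 25, 51, 35, -5, 0, 0, 3, 1, -7, 49, 68, 62, 60, 61, 62, 64]
185 [65, 65, 63, 62, 65, 50, 13, -2, 0, 2, 2, -2, 6, 51, 67, 64, 64, 63, 62, 62]
190 [62, 61, 64, 65, 66, 51, 16, -3, 1, 2, 3, -1, 4, 47, 65, 61, 62, 63, 65, 63]
195 [61, 61, 61, 62, 66, 52, 17, -2, 3, 0, 3, -2, 18, 50, 61, 58, 61, 62, 59, 60]
200 [66, 64, 61, 60, 63, 50, 14, -2, 1, 0, 2, -3, 16, 52, 62, 58, 59, 61, 62, 61]
205 [65, 64, 66, 63, 66, 46, 4, 0, 1, 3, 2, -5, 34, 60, 64, 59, 57, 58, 60, 60]
210 [61, 63, 66, 68, 71, 51, 3, 0, 2, 1, 0, -5, 32, 61, 67, 64, 60, 60, 59, 58]
```

View pics/z2.png

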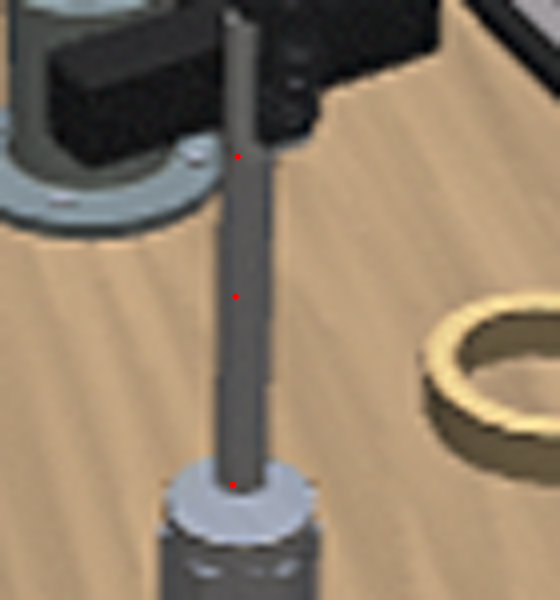

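```bash
python3 - <<'E'
from bench import *
from h import *
line_to([.595,.2268,.32],rot=quat(np.radians(-20)),vel=.18)
pause(.2)
s=get_state();print(s["grip_width"],s["tcp_pos"],s["time_s"],s["force"],s["ft_torque"],s["joint_positions"].round(2),np.degrees(yawof(s["ee_rot"])))
for n in("side","top"):
    c=camera(n);np.savez(f"{n}3.npz",**c)
cv2.imwrite("pics/t3.png",load("top3")["img"][:,:,::-1])
E
python3 m3.py side3 .595 .2268 .32 210 90 280 165 z3.png
```

```text
0.018401189168972577 [0.59505526 0.22646287 0.32004892] 8.1667 [-0.00899239  0.13925095 -5.48381857] [0.01113893 0.02313775 0.05433968] [-0.17  0.5  -0.45  1.44  0.22  1.26 -0.98] -20.02921903722677
bot [245.2 136.4]
socktop [244.9 123.7]
mid [244.6 105.3]
bar [244.3  88.4]
```

View pics/z3.png

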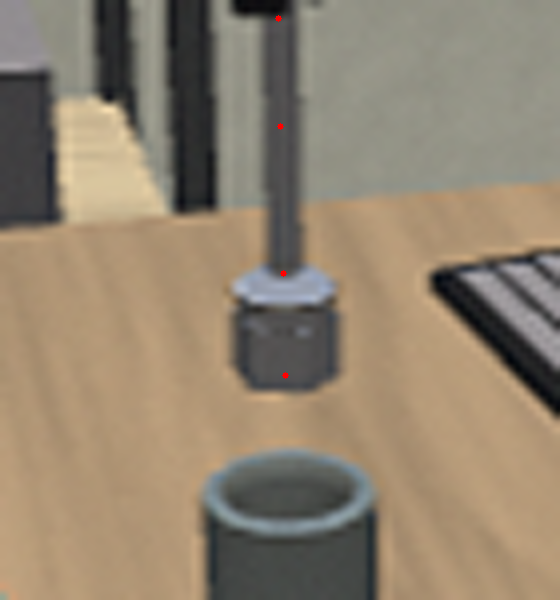

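View pics/t3.png

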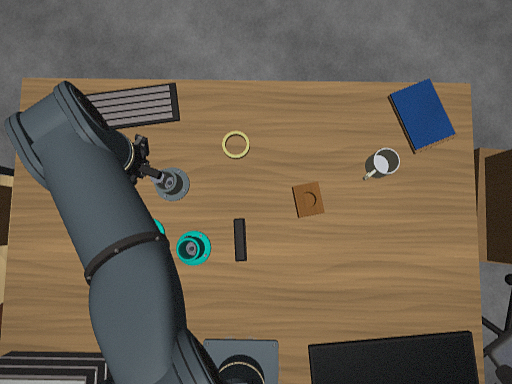

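```bash
python3 - <<'E'
from bench import *
from h import *
print(line_to([.595,.2268,.276],vel=.1,contact_N=6))
pause(.1)
s=get_state();print(s["tcp_pos"],s["time_s"],s["force"])
c=camera("side");np.savez("side4.npz",**c)
E
python3 m3.py side4 .595 .2268 .276 210 100 280 175 z4.png
python3 - <<'E'
from h import *
c=load("top3");im=c["img"][170:230,280:340,::-1];cv2.imwrite("pics/hole.png",cv2.resize(im,None,fx=8,fy=8,interpolation=2))
E
```

```text
False
[0.59539999 0.2270957  0.27691741] 8.9583 [ 0.34989756  0.35198837 -4.6026472 ]
bot [245.4 149. ]
socktop [245.2 137. ]
mid [244.9 119.4]
bar [244.5 103.3]
```

View pics/z4.png

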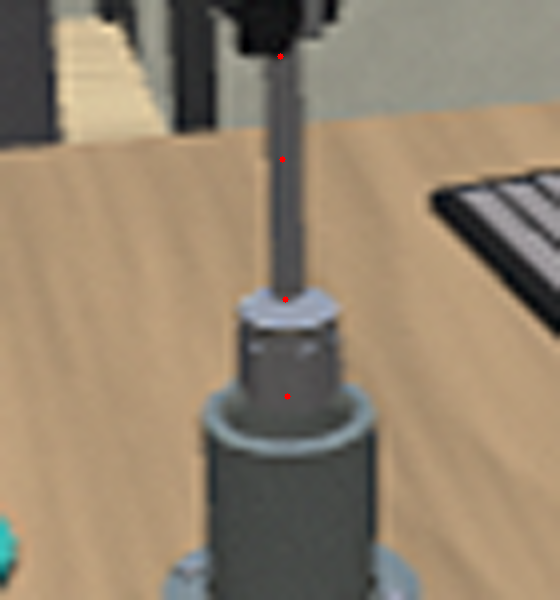

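View pics/hole.png

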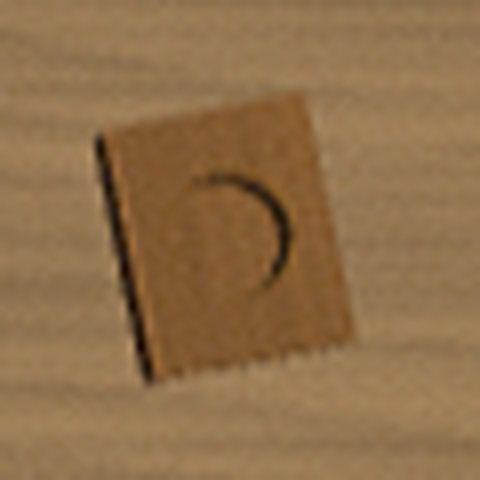

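```bash
python3 - <<'E'
from bench import *
from h import *
def st():
    s=get_state();print(s["tcp_pos"].round(4),round(s["time_s"],2),s["force"].round(2),s["ft_torque"].round(3),round(np.degrees(yawof(s["ee_rot"])),1),s["joint_positions"][6].round(3))
st()
print(line_to([.595,.2268,.220],vel=.05,contact_N=6)); st()
E
```

```text
[0.5954 0.2271 0.2769] 9.01 [ 0.19  0.31 -4.74] [-0.018 -0.03   0.027] -20.0 -1.002
False
[0.5952 0.2269 0.2204] 10.28 [ 0.78  0.52 -4.41] [0.002 0.034 0.03 ] -20.0 -1.028
```

```bash
cat >> h.py <<'E'
def st(get_state,tag=""):
    s=get_state();print(tag,s["tcp_pos"].round(4),round(s["time_s"],2),s["force"].round(2),s["ft_torque"].round(3),round(np.degrees(yawof(s["ee_rot"])),2),s["joint_positions"][6].round(3),round(s["grip_width"],4));return s
E
python3 - <<'E'
from bench import *
from h import *
print(line_to([.595,.2268,.194],vel=.02,contact_N=5)); st(get_state)
E
```

```text
True
 [0.5951 0.2267 0.2028] 11.13 [-0.81 -0.56  6.42] [-0.072  0.176 -0.005] -20.01 -1.038 0.0184
```

```bash
python3 - <<'E'
from bench import *
from h import *
s=st(get_state)
z=s["tcp_pos"][2]
for i in range(11):
    j=get_state()["joint_positions"].copy(); 
    s=get_state()
    yaw=yawof(s["ee_rot"])+np.radians(6)
    zt=s["tcp_pos"][2]
    # keep height; rotate in place
    j=inverse_kinematics([.5951,.2267,zt],quat(yaw))
    if np.abs(j-s["joint_positions"])[:6].max()>.1: j=s["joint_positions"].copy(); j[6]+=np.radians(6)
    set_joints(j)
    s=st(get_state,"rot")
    if s["force"][2]<3.5:
        h=line_to([.5951,.2267,.187],vel=.02,contact_N=6)
        s=st(get_state,"down %s"%h)
        if s["tcp_pos"][2]<z-.006: break
    elif s["force"][2]>14:
        line_to([.5951,.2267,s["tcp_pos"][2]+.001],vel=.02); st(get_state,"up")
E
```

```text
[0.5951 0.2267 0.2028] 11.13 [-0.81 -0.56  6.42] [-0.072  0.176 -0.005] -20.01 -1.038 0.0184
rot [0.5955 0.2267 0.2031] 11.38 [0.69 0.01 0.93] [-0.008 -0.043  0.042] -14.17 -0.951 0.0187
down True [0.5956 0.2268 0.2028] 11.63 [-0.96  0.31  5.87] [-0.116  0.126  0.065] -14.16 -0.951 0.0187
rot [0.5952 0.2269 0.203 ] 11.88 [0.18 0.01 1.62] [ 0.047 -0.027  0.013] -8.37 -0.866 0.0184
down True [0.5954 0.227  0.2028] 12.13 [-0.59  0.13  5.81] [-0.068  0.17   0.032] -8.32 -0.866 0.0189
rot [0.5952 0.2269 0.2029] 12.38 [-0.67  0.67  3.78] [ 0.11  -0.059  0.001] -2.55 -0.78 0.0188
rot [0.5952 0.2268 0.2029] 12.63 [-0.3   0.63  2.25] [ 0.237 -0.149  0.011] 3.15 -0.696 0.0184
down True [0.5953 0.2271 0.2026] 12.89 [-0.88 -0.13  5.71] [-0.016  0.104  0.085] 3.26 -0.695 0.0185
rot [0.5951 0.2269 0.2027] 13.14 [0.02 1.25 4.16] [ 0.281 -0.119  0.05 ] 9.01 -0.61 0.0184
rot [0.5951 0.2268 0.2028] 13.39 [-0.53  0.6   3.45] [ 0.151 -0.116  0.04 ] 14.7 -0.526 0.0184
down True [0.5953 0.2271 0.2025] 13.65 [-0.56 -0.83  6.17] [-0.05   0.13   0.077] 14.79 -0.525 0.0183
rot [0.5952 0.2268 0.2026] 13.9 [-0.03 -0.01  4.41] [ 0.206 -0.284  0.044] 20.52 -0.44 0.0186
rot [0.5953 0.2267 0.2027] 14.15 [ 0.94 -0.36  7.  ] [ 0.018 -0.241 -0.019] 26.22 -0.356 0.0189
rot [0.5953 0.2268 0.2029] 14.4 [ 0.53 -0.72  5.83] [ 0.113 -0.338  0.016] 31.88 -0.272 0.0186
rot [0.5953 0.2267 0.203 ] 14.65 [ 1.29 -0.59  5.06] [ 0.107 -0.408 -0.01 ] 37.5 -0.189 0.0188
rot [0.5952 0.227  0.2031] 14.9 [1.38 0.88 3.47] [ 0.377 -0.542  0.064] 43.11 -0.106 0.0185
down True [0.5954 0.2272 0.203 ] 15.15 [-0.25  0.24  5.53] [ 0.015  0.045 -0.006] 43.23 -0.104 0.0183
```

```bash
python3 - <<'E'
from bench import *
from h import *
x0,y0=.5952,.2269
line_to([x0,y0,.207],vel=.04); pause(.15); s0=st(get_state,"free")
R={}
for k in range(2):
    for d in(1,-1):
        p=np.array([x0,y0,.207]); p[k]+=d*.007
        h=line_to(p,vel=.02,contact_N=3); s=st(get_state,f"{k}{d} {h}")
        R[k,d]=s["tcp_pos"][k]
        line_to([x0,y0,.207],vel=.04)
    c=(R[k,1]+R[k,-1])/2; print("axis",k,"centre",c,"width",R[k,1]-R[k,-1])
    if k==0:x0=c
    else:y0=c
line_to([x0,y0,.207],vel=.04);pause(.15);st(get_state)
c=camera("side");np.savez("side5.npz",**c)
E
python3 m3.py side5 .595 .227 .207 215 110 275 175 z5.png
```

```text
free [0.5949 0.2269 0.2066] 15.55 [ 1.98  2.66 -3.92] [ 0.649 -0.404  0.01 ] 43.44 -0.098 0.0184
01 True [0.6001 0.2263 0.2056] 15.9 [-0.46  1.64 -4.48] [ 0.464  0.076 -0.026] 43.48 -0.091 0.0184
0-1 True [0.5944 0.2272 0.2069] 16.42 [ 3.33  1.92 -2.72] [ 0.422 -1.007  0.065] 43.5 -0.098 0.0188
axis 0 centre 0.5972363112073941 width 0.005757676971353876
11 True [0.5954 0.2284 0.2058] 16.92 [ 1.72  0.44 -4.6 ] [ 0.145 -0.573 -0.077] 43.49 -0.098 0.0186
1-1 True [0.5971 0.2254 0.2062] 17.41 [ 2.23  1.72 -3.06] [ 0.698 -0.632 -0.014] 43.49 -0.091 0.0188
axis 1 centre 0.22691671344987036 width 0.003032656324737565
 [0.5971 0.2268 0.2068] 18.06 [ 0.39  0.23 -4.89] [ 0.127 -0.057  0.016] 43.51 -0.091 0.0187
bot [245.8 167.7]
socktop [245.6 156.5]
mid [245.2 140.1]
bar [245.  125.2]
```

View pics/z5.png

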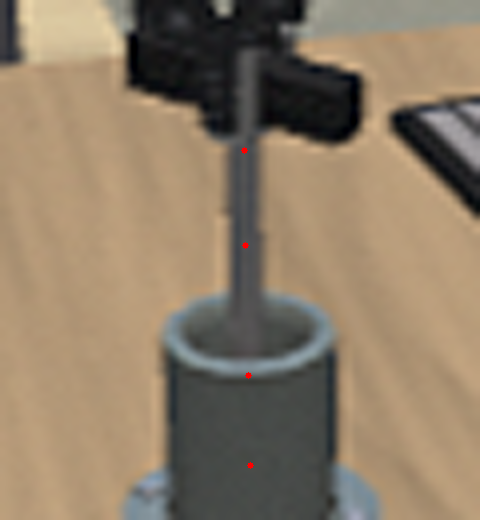

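```bash
python3 - <<'E'
from bench import *
from h import *
x0,y0,z=.5976,.2273,.207
def goto(x,y):
    line_to([x,y,z],vel=.03);pause(.08);s=get_state();return s["tcp_pos"],s["force"],s["ft_torque"]
print(goto(x0,y0))
c=[x0,y0]
for k in (0,1):
    out={}
    for d in(1,-1):
        for n in range(0,7):
            p=list(c);p[k]+=d*n*.001
            t,f,m=goto(*p)
            print(k,d,n,t[:2].round(4),f[:2].round(2),m[:2].round(2))
            sig=m[1] if k==0 else -m[0]
            if abs(sig)>.3: break
        out[d]=t[k]
    c[k]=(out[1]+out[-1])/2;print("c",c,out[1]-out[-1])
t,f,m=goto(*c);print(t,f,m,get_state()["time_s"])
E
```

```text
(array([0.59758034, 0.22718204, 0.20696913]), array([-0.83954664, -0.04271353, -4.92871279]), array([-0.00482524,  0.02583776,  0.01994406]))
0 1 0 [0.5976 0.2273] [0.22 0.17] [-0.01 -0.04]
0 1 1 [0.5986 0.2273] [-0.44  0.31] [-0. -0.]
0 1 2 [0.5996 0.2273] [0.14 0.59] [0.02 0.  ]
0 1 3 [0.6006 0.2273] [-0.07 -0.01] [0.02 0.02]
0 1 4 [0.6013 0.2274] [-1.87 -0.03] [0.01 0.64]
0 -1 0 [0.5978 0.2272] [-1.   1.1] [-0.04 -0.02]
0 -1 1 [0.5967 0.2273] [0.58 0.13] [0.05 0.04]
0 -1 2 [0.5958 0.2274] [2.21 0.54] [ 0.18 -0.46]
c [np.float64(0.5985344599733785), 0.2273] 0.0055058453124645634
1 1 0 [0.5984 0.2272] [ 0.23 -0.53] [-0.02 -0.02]
1 1 1 [0.5985 0.2283] [-0.64  0.52] [ 0.   -0.04]
1 1 2 [0.5985 0.2293] [ 0.51 -0.73] [-0.01 -0.08]
1 1 3 [0.5985 0.2303] [ 0.32 -0.92] [-0.02  0.05]
1 1 4 [0.5986 0.2312] [-0.53 -0.39] [-0.22 -0.09]
1 1 5 [0.5986 0.2319] [-0.63 -2.68] [-0.83  0.04]
1 -1 0 [0.5985 0.2276] [-0.17  0.56] [ 0.   -0.04]
1 -1 1 [0.5985 0.2264] [0.56 0.24] [-0.04  0.  ]
1 -1 2 [0.5985 0.2256] [-0.54  2.41] [ 0.46 -0.07]
c [np.float64(0.5985344599733785), np.float64(0.22875167879618502)] 0.006291383632089281
[0.59851437 0.22860273 0.20692909] [ 0.11957055 -0.62980337 -5.41382021] [ 0.01849064  0.00664364 -0.01818648] 24.5583
```

```bash
cat > search.py <<'E'
from bench import *
from h import *
import sys
x,y=float(sys.argv[1]),float(sys.argv[2]);dy=float(sys.argv[3]);N=int(sys.argv[4])
for i in range(N):
    h=line_to([x,y,.187],vel=.03,contact_N=5)
    s=st(get_state,"down %s"%h)
    if s["tcp_pos"][2]<.199: print("DROPPED");break
    # back off slightly, rotate free
    yaw=yawof(s["ee_rot"])+np.radians(dy)
    line_to([x,y,s["tcp_pos"][2]+.0025],rot=quat(yaw),vel=.03)
    s=get_state();m=s["ft_torque"]
    if abs(m[1])>.12: x+= -np.sign(m[1])*min(.0015,abs(m[1])*.004)
    if abs(m[0])>.12: y+= np.sign(m[0])*min(.0015,abs(m[0])*.004)
    print("  up M",m.round(2),"xy",round(x,4),round(y,4),s["joint_positions"].round(2))
E
python3 search.py .5986 .2286 -8 3
```

```text
down True [0.5989 0.2288 0.2025] 24.89 [ 0.81 -0.16  3.8 ] [-0.054 -0.064  0.016] 43.5 -0.096 0.0186
  up M [ 0.04  0.05 -0.01] xy 0.5986 0.2286 [-0.04  0.64 -0.68  1.59  0.44  1.08 -0.21]
down True [0.5987 0.2285 0.2026] 25.45 [-0.28  0.2   4.81] [-0.105  0.152 -0.007] 35.62 -0.215 0.0185
  up M [0.08 0.06 0.02] xy 0.5986 0.2286 [-0.05  0.63 -0.65  1.59  0.42  1.07 -0.33]
down True [0.5986 0.2285 0.2026] 26.01 [0.16 0.97 4.46] [-0.023 -0.067 -0.009] 27.75 -0.332 0.0186
  up M [-0.02 -0.03 -0.01] xy 0.5986 0.2286 [-0.07  0.62 -0.61  1.59  0.39  1.06 -0.45]
```

```bash
python3 search.py .5986 .2286 -6 8
```

```text
down True [0.5979 0.2282 0.2016] 26.57 [ 0.06  0.41 -4.52] [-0.023 -0.01  -0.063] 19.88 -0.448 0.0186
  up M [ 0.01 -0.06  0.02] xy 0.5986 0.2286 [-0.09  0.62 -0.58  1.59  0.38  1.05 -0.53]
down True [0.5987 0.2285 0.2029] 27.04 [0.49 0.1  4.57] [-0.091  0.083  0.032] 14.03 -0.534 0.0188
  up M [-0.01  0.04 -0.04] xy 0.5986 0.2286 [-0.11  0.61 -0.56  1.59  0.36  1.05 -0.62]
down True [0.5987 0.2287 0.2029] 27.59 [-0.31 -0.4   6.77] [-0.16   0.259  0.005] 8.15 -0.621 0.0186
  up M [-0.01 -0.02 -0.04] xy 0.5986 0.2286 [-0.12  0.61 -0.53  1.59  0.34  1.04 -0.71]
down True [0.5988 0.2287 0.203 ] 28.14 [-0.11  0.47  6.22] [-0.121  0.229 -0.027] 2.26 -0.708 0.0185
  up M [-0.09  0.03  0.03] xy 0.5986 0.2286 [-0.14  0.6  -0.5   1.59  0.32  1.03 -0.79]
down True [0.5987 0.2288 0.203 ] 28.69 [0.25 0.37 5.98] [-0.091  0.281  0.005] -3.62 -0.795 0.0187
  up M [ 0.04  0.24 -0.02] xy 0.5976 0.2286 [-0.15  0.6  -0.47  1.59  0.3   1.03 -0.88]
down True [0.5983 0.2288 0.203 ] 29.24 [-0.51  0.84  6.53] [-0.163  0.324  0.037] -9.5 -0.882 0.0185
  up M [-0.04  0.01 -0.02] xy 0.5976 0.2286 [-0.17  0.59 -0.45  1.59  0.29  1.02 -0.97]
down True [0.5979 0.2287 0.203 ] 29.79 [ 0.43 -0.42  6.53] [-0.166  0.156  0.069] -15.39 -0.969 0.0184
  up M [-0.03 -0.    0.03] xy 0.5976 0.2286 [-0.19  0.59 -0.42  1.59  0.27  1.02 -1.05]
down True [0.5978 0.2287 0.203 ] 30.34 [-0.66 -0.18  6.66] [-0.154  0.181 -0.01 ] -21.27 -1.056 0.0185
  up M [0.03 0.05 0.02] xy 0.5976 0.2286 [-0.2   0.59 -0.39  1.59  0.25  1.01 -1.14]
```

```bash
cat > ins.py <<'E'
from bench import *
from h import *
import sys
x,y=float(sys.argv[1]),float(sys.argv[2])
for d in map(float,sys.argv[3:]):
    line_to([x,y,.2055],rot=quat(np.radians(d)),vel=.03);
    st(get_state,"pre")
    for k in range(3):
        h=line_to([x,y,.187],vel=.03,contact_N=8)
        s=st(get_state,"down %s"%h)
        if s["tcp_pos"][2]<.195: break
        if s["force"][2]>0: break
    if s["tcp_pos"][2]<.197: print("DROP");break
E
python3 ins.py .5984 .2286 21 24 18
```

```text
pre [0.5984 0.2285 0.2053] 31.61 [-0.11 -0.23 -3.61] [-0.045 -0.005  0.02 ] 20.95 -0.429 0.0184
down True [0.5988 0.229  0.2028] 31.91 [-0.69 -0.32  7.8 ] [-0.27   0.377  0.067] 20.98 -0.432 0.019
pre [0.5984 0.2286 0.2054] 32.2 [ 0.32 -0.8  -5.58] [-0.023 -0.008  0.007] 23.93 -0.386 0.0189
down True [0.5978 0.2282 0.2012] 32.49 [ 1.43 -0.05 -5.84] [ 0.028  0.009 -0.006] 23.96 -0.387 0.0185
down True [0.5982 0.2285 0.1933] 32.85 [-1.38 -0.56  8.03] [-0.146  0.138  0.049] 23.97 -0.393 0.0186
DROP
```

```bash
python3 - <<'E'
from bench import *
from h import *
st(get_state)
print(line_to([.5984,.2286,.185],vel=.03,contact_N=10)); st(get_state)
pause(.15)
c=camera("side");np.savez("side6.npz",**c)
E
python3 m3.py side6 .5984 .2286 .193 215 110 275 175 z6.png
```

```text
[0.5982 0.2285 0.1933] 32.85 [-1.38 -0.56  8.03] [-0.146  0.138  0.049] 23.97 -0.393 0.0186
True
 [0.5986 0.2291 0.1932] 33.06 [-3.45 -3.36 12.44] [-0.73   1.123  0.008] 23.95 -0.395 0.0187
bot [246.8 171. ]
socktop [246.6 159.9]
mid [246.3 143.8]
bar [246.  129.2]
```

View pics/z6.png

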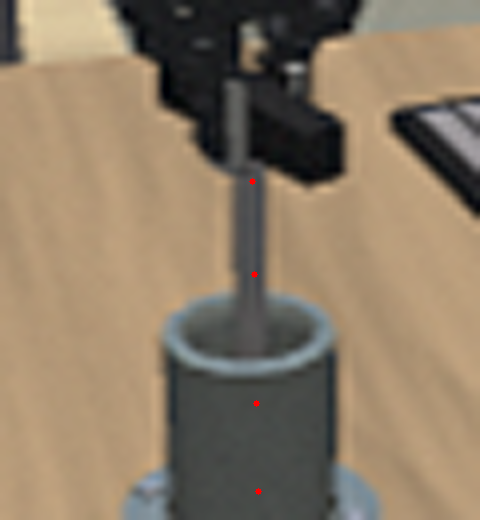

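```bash
cat > turn.py <<'E'
from bench import *
from h import *
import sys
x,y,z=map(float,sys.argv[1:4]);N=int(sys.argv[4]);step=float(sys.argv[5]);lim=float(sys.argv[6])
line_to([x,y,z],vel=.02);s=st(get_state,"start");yaw=yawof(s["ee_rot"])
for i in range(N):
    yaw-=np.radians(step)
    j=inverse_kinematics([x,y,z],quat(yaw))
    if j is None or np.abs(j-get_state()["joint_positions"]).max()>.15: print("IK jump",j);break
    set_joints(j);s=st(get_state,i)
    m=s["ft_torque"]
    if abs(m[2])>lim: print("LIMIT");break
    if abs(m[1])>.25: x-=np.sign(m[1])*.0004
    if abs(m[0])>.25: y+=np.sign(m[0])*.0004
print(x,y)
E
python3 turn.py .5982 .2285 .1936 5 3 .45
```

```text
start [0.5982 0.2285 0.1934] 33.51 [-1.07 -1.22 -0.4 ] [-0.122  0.347 -0.002] 23.96 -0.394 0.0187
0 [0.5981 0.2285 0.1934] 33.76 [-0.77 -1.21 -1.29] [-0.054  0.271 -0.002] 21.02 -0.437 0.0188
1 [0.5977 0.2284 0.1934] 34.01 [-0.84 -0.01 -2.68] [-0.115  0.307  0.033] 18.08 -0.481 0.0186
2 [0.5972 0.2284 0.1934] 34.26 [-1.97 -0.9  -1.65] [-0.249  0.433 -0.038] 15.1 -0.525 0.0186
3 [0.5969 0.2283 0.1934] 34.51 [-2.14 -1.31 -2.52] [-0.301  0.513 -0.001] 12.11 -0.569 0.0186
4 [0.5966 0.2281 0.1934] 34.76 [-0.77  0.05 -4.64] [-0.184  0.3    0.014] 9.11 -0.613 0.0189
0.5962000000000002 0.2281
```

```bash
python3 turn.py .5964 .2281 .1936 6 3 .45
```

```text
start [0.5964 0.2281 0.1934] 35.01 [-0.12 -0.19 -6.26] [-0.141  0.075  0.035] 9.02 -0.615 0.0183
0 [0.5963 0.2281 0.1934] 35.26 [-0.65 -0.37 -6.33] [-0.138  0.157  0.002] 6.11 -0.658 0.0183
1 [0.5963 0.2281 0.1935] 35.51 [-0.77 -1.26 -5.71] [-0.111  0.213 -0.004] 3.15 -0.701 0.0185
2 [0.5962 0.2281 0.1935] 35.76 [-0.95  0.39 -7.21] [-0.138  0.317  0.021] 0.16 -0.745 0.0182
3 [0.596  0.228  0.1935] 36.01 [ 0.55 -0.15 -8.23] [-0.116  0.209  0.041] -2.84 -0.789 0.0189
4 [0.5959 0.2281 0.1935] 36.26 [-0.79 -0.26 -8.2 ] [-0.059  0.28   0.047] -5.83 -0.833 0.0185
5 [0.5956 0.228  0.1935] 36.51 [-0.15  0.94 -9.13] [-0.077  0.122  0.028] -8.84 -0.878 0.0186
0.5956000000000001 0.2281
```

```bash
python3 - <<'E'
from bench import *
from h import *
s=st(get_state);print(s["joint_efforts"].round(3))
c=camera("side");np.savez("side7.npz",**c)
for d in (23.95,-8.84):
    a=np.radians(d+90);
    for k in(-.05,.05):print(d,proj(c,[.5956+k*np.cos(a),.2281+k*np.sin(a),.187]).round(1))
E
python3 m3.py side7 .5957 .2281 .1935 215 100 275 165 z7.png
```

```text
[0.5956 0.228  0.1935] 36.51 [-0.15  0.94 -9.13] [-0.077  0.122  0.028] -8.84 -0.878 0.0186
[-8.0000e-02 -7.9225e+01 -7.1220e+00 -2.8214e+01 -6.0000e-03 -2.1500e-01
 -3.2500e-01]
23.95 [254.8 129.7]
23.95 [235.9 118.9]
-8.84 [245.8 131.1]
-8.84 [244.4 117.7]
bot [246. 171.]
socktop [245.8 159.9]
mid [245.5 143.9]
bar [245.2 129.2]
```

View pics/z7.png

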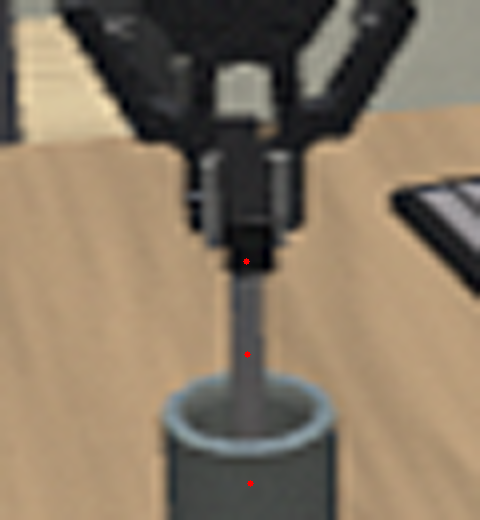

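```bash
sed -i 's/set_joints(j);s=st(get_state,i)/set_joints(j);s=st(get_state,i);e=s["joint_efforts"][6];print("   e7",e.round(3))/; s/if abs(m\[2\])>lim/if abs(m[2])>lim or abs(e)>lim+.2/' turn.py; python3 turn.py .5956 .2281 .1932 4 2 .45
```

```text
start [0.5957 0.2281 0.1934] 36.81 [-0.79 -0.54 -5.46] [-0.186  0.298  0.129] -8.94 -0.879 0.0184
0 [0.5957 0.2281 0.1935] 37.06 [-1.58 -0.2  -4.22] [-0.162  0.329  0.055] -10.89 -0.908 0.0186
   e7 -0.279
1 [0.5954 0.2282 0.1934] 37.31 [-0.74 -0.93 -2.58] [-0.184  0.211  0.094] -12.87 -0.937 0.0188
   e7 -0.284
2 [0.5954 0.2282 0.1934] 37.56 [-0.51 -0.23 -1.39] [-0.194  0.231  0.058] -14.87 -0.967 0.0182
   e7 -0.279
3 [0.5953 0.2282 0.1934] 37.81 [-1.26  0.72 -0.62] [-0.23   0.2    0.038] -16.86 -0.996 0.0188
   e7 -0.276
0.5952000000000001 0.2281
```

```bash
python3 turn.py .5953 .2281 .1933 9 2 .35
```

```text
start [0.5954 0.2282 0.1934] 38.06 [-0.7  -0.15 -0.5 ] [-0.14   0.286  0.109] -16.9 -0.996 0.0187
0 [0.5953 0.2282 0.1934] 38.31 [-1.48 -0.26  0.1 ] [-0.156  0.312  0.072] -18.86 -1.025 0.0187
   e7 -0.275
1 [0.595  0.2281 0.1934] 38.56 [-0.43 -0.57 -1.34] [-0.086  0.085  0.05 ] -20.84 -1.054 0.0191
   e7 -0.279
2 [0.595  0.2281 0.1934] 38.81 [-0.26 -0.7   0.18] [-0.095  0.153  0.046] -22.83 -1.084 0.0186
   e7 -0.276
3 [0.5949 0.2282 0.1934] 39.06 [-0.88  0.1  -0.83] [-0.077  0.197  0.079] -24.82 -1.113 0.0184
   e7 -0.275
4 [0.5949 0.2282 0.1934] 39.31 [-1.15  0.56 -0.8 ] [0.026 0.233 0.08 ] -26.82 -1.142 0.0185
   e7 -0.275
5 [0.5948 0.2282 0.1933] 39.56 [-1.52  0.08  0.67] [0.04  0.28  0.161] -28.82 -1.171 0.0184
   e7 -0.351
6 [0.5946 0.2282 0.1933] 39.81 [-0.04  0.33  0.22] [0.033 0.134 0.291] -30.82 -1.201 0.0184
   e7 -0.481
7 [0.5945 0.2282 0.1933] 40.06 [-0.36 -0.52  0.6 ] [0.055 0.069 0.429] -32.81 -1.23 0.0184
   e7 -0.651
LIMIT
0.5945000000000001 0.2281
```

```bash
python3 turn.py .5946 .2281 .1933 1 1 .9
```

```text
start [0.5946 0.2282 0.1933] 40.31 [0.33 0.8  0.25] [0.136 0.231 0.541] -32.86 -1.231 0.0188
0 [0.5946 0.2282 0.1933] 40.56 [-0.32  0.4   0.84] [0.116 0.181 0.648] -33.86 -1.245 0.0188
   e7 -0.73
0.5946 0.2281
```

```bash
python3 - <<'E'
from bench import *
from h import *
s=get_state();yaw=yawof(s["ee_rot"])
line_to([.5946,.2281,.1934],rot=quat(yaw+np.radians(7)),vel=.02);st(get_state,"unwound")
print(line_to([.5947,.2281,.25],vel=.06,contact_N=15));st(get_state)
line_to([.5947,.2281,.32],vel=.12)
line_to([.5474,-.2056,.32],rot=quat(np.radians(-69.8)),vel=.18)
line_to([.5474,-.2056,.24],vel=.12)
pause(.15);st(get_state)
c=camera("side");np.savez("side8.npz",**c)
E
python3 m3.py side8 .5474 -.2056 .24 225 195 305 285 z8.png
```

```text
unwound [0.5948 0.2279 0.1933] 40.83 [ 1.    0.4  -0.05] [ 0.176 -0.005  0.086] -27.07 -1.145 0.0185
False
 [0.5945 0.2279 0.2495] 41.92 [ 0.4  -0.02 -4.83] [0.025 0.046 0.025] -26.86 -1.116 0.0188
 [ 0.5479 -0.2057  0.2409] 46.2 [ 0.48 -0.44 -4.37] [-0.012 -0.002  0.006] -69.8 -1.017 0.0183
bot [263.  254.3]
socktop [263.2 240.3]
mid [263.5 219.4]
bar [263.9 199.7]
```

View pics/z8.png

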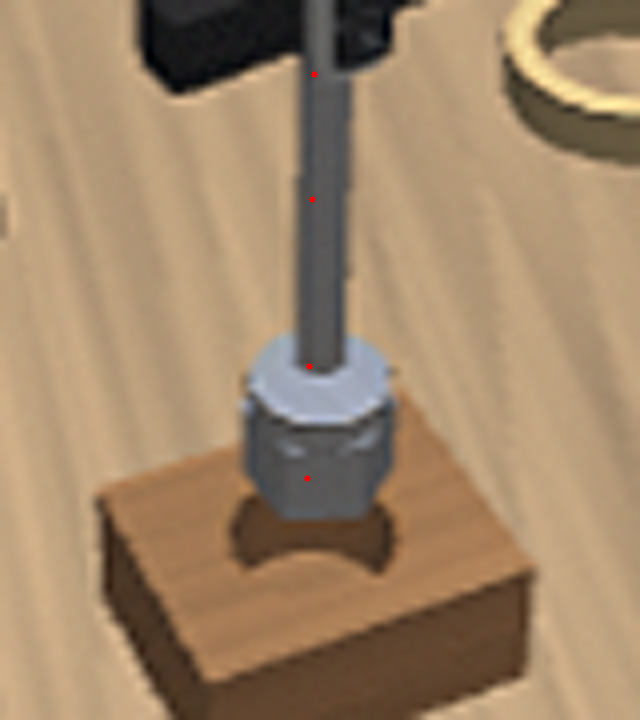

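Side crop: the hole spans x 230–395 (centre 312), the socket 246–395 (centre 320), so the driver is about 2 mm too far toward +x. In depth they agree (predicted row 537 against 540). I'll correct this and go down.

```bash
python3 - <<'E'
from bench import *
from h import *
x,y=.5458,-.2058
line_to([x,y,.238],vel=.05)
print(line_to([x,y,.178],vel=.04,contact_N=6));st(get_state)
pause(.1)
c=camera("side");np.savez("side9.npz",**c)
E
python3 m3.py side9 .5458 -.2058 .183 225 195 305 285 z9.png
```

```text
True
 [ 0.5458 -0.2058  0.1833] 47.73 [-0.81  0.5   6.09] [0.039 0.165 0.006] -69.8 -1.03 0.0189
bot [262.  272.2]
socktop [262.2 259.3]
mid [262.5 240.1]
bar [262.8 222.2]
```

View pics/z9.png

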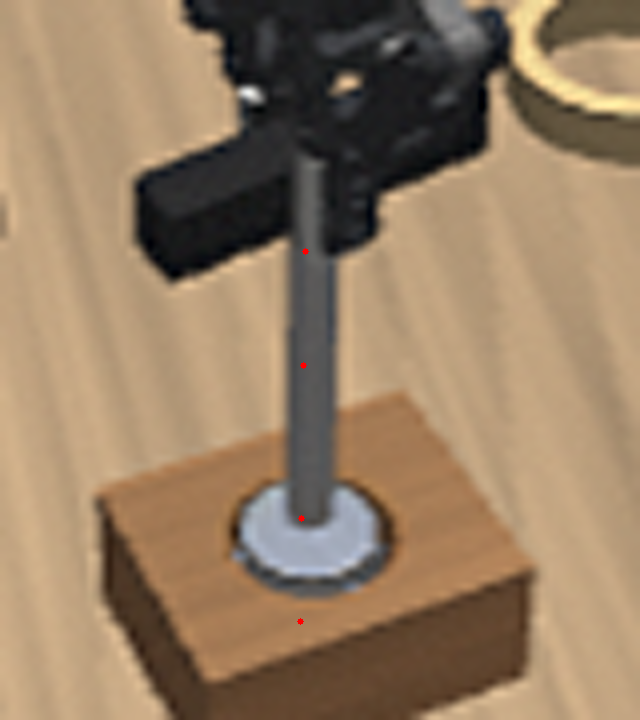

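Fully down: TCP z is 0.1833, as it was at the original grasp, and the socket disc is centred in the hole at (311,530). Releasing.

```bash
python3 - <<'E'
from bench import *
from h import *
command_gripper(.085);st(get_state)
print(line_to([.5458,-.2058,.30],vel=.12,contact_N=8));st(get_state)
s=get_state();j=s["joint_positions"].copy();j[0]+=.9;set_joints(j)   # swing clear toward -y, as start
pause(.3);st(get_state)
for n in("side","top"):
    c=camera(n);np.savez(f"{n}10.npz",**c);cv2.imwrite(f"pics/{n}10.png",c["img"][:,:,::-1])
E
```

```text
[ 0.5446 -0.2055  0.1819] 48.54 [-0.05 -0.57 -0.55] [ 0.058  0.013 -0.007] -69.8 -1.03 0.0851
False
 [ 0.5455 -0.2057  0.2992] 49.67 [ 0.21  1.31 -0.73] [ 0.025 -0.025 -0.012] -69.79 -1.003 0.0851
 [ 0.1785 -0.5549  0.2992] 51.82 [ 0.24 -0.15  0.43] [-0.011  0.027 -0.047] -121.3 -1.003 0.0848
```

View pics/side10.png

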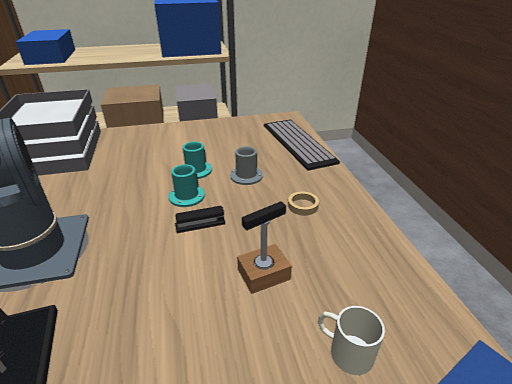

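View pics/top10.png

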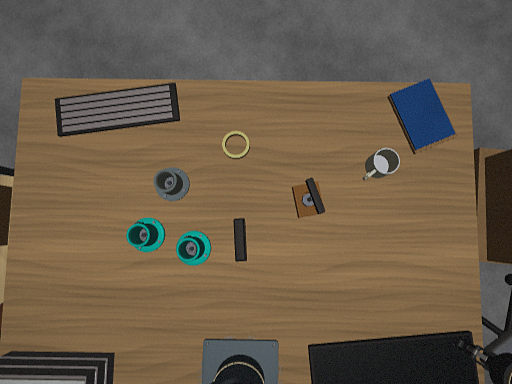

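Both pictures show the driver standing upright in the block (side 264,262; top 308,198). The mug, stapler and tape are at their first pixels and the arm is clear of everything.

```bash
python3 -c "
from bench import *
print(get_state()['time_s']);close_job()"
```

```text
51.9167
the job is handed in; nothing more can be done
```

I tightened the post's nut, put the driver back in the block, let go and handed the job in at 51.9 s. No verdict was reported, so what follows is from my own checks.

- **Fitting:** The first sweep for a match (63° of turn) found none because the driver sat off the bore's axis. I centred it by touching the bore's sides lightly. At a jaw angle of about 24° it then dropped from TCP z 0.203 to 0.1933, which puts the socket's lower end about 20 mm above the desk. The tool force readings I took before it seated were all about 8 N or less.
- **Tightening:** I turned it about 58° clockwise, and stopped when the torque had climbed steadily to about 0.65 N m, below the 0.8 N m at which the washer moves. I then backed off 7° within the play before lifting out.
- **Return:** The driver came down at TCP z 0.1833, the same height as when I first gripped it, so it is fully down. The last pictures show it upright in the hole, the mug, stapler and tape where they were, and the arm clear.

**Not confirmed:**
- While the nut was turning, the wrist torque read only about 0.05 N m instead of the expected 0.2. The last joint's effort was steady at 0.28 N m, and both rose together at the end, so I take the nut to be tight.
- The touch-found bore centre was 2 to 3 mm off the camera estimate, because the driver sat slightly off-centre in the grip.
- I could not see the nut or the washer directly.

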